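# Hang the headband on the free bar

## Task

Pick up the headband with the bow that stands on the counter and hang it over the one bar of the headband stand that is still empty, arch up, with a leg on each side of the bar. Let go of it and leave the two headbands that already hang on the stand where they are.

Things in the scene. Friction and masses are not known exactly. Their poses are not given: they have to be found in the camera images.
- headband: loose white rigid plastic headband (60 g) with a bow, standing arch up on its two tips. The arch lies in its y-z plane (sizes in mm): 136 wide along y, 110 high without bow; the band 32 wide along x (tips 40), 4 thick; clear opening 110 wide at the feet, 128 at 36 up; flat crown 26 long. Origin: foot level, midway between the tips, z up. Same either way round
- bow (a point): middle of the headband's bow, 127 mm above its origin. The bow's rigid knot is a block 24 (x) by 22 (y) by 34 high (110 to 144 above the origin): grip it from above, fingers closing along the headband's x. Wings beside it are 20 thick in x and reach 41 to either side in y
- crown (a point): centre of the underside of the headband's crown, 106 mm above its origin: the place that rests on a bar
- stand: fixed headband stand: wooden base 130 x 460 x 12 mm with three steel posts, each with a level round bar, 12 diameter, along the stand's x, 165 apart in y. A bar runs from its post (x +55) towards the robot to a free end with an 18 ball (x -50). Nothing but hung headbands rises above the bars; a tin 22 high stands on the base. Origin: counter level below the middle bar's middle
- rail_1 (a point): middle of the top line of the bar at the stand's +y side, 165 mm above the counter; axes parallel to the stand's (x along the bar)
- rail_2 (a point): the same for the middle bar
- rail_3 (a point): the same for the bar at the stand's -y side
- hung_a: a plain black headband of the same arch without a bow, hanging over one of the three bars; origin and axes as for the loose headband, so that its crown's underside is 106 mm above its origin
- hung_b: a white headband of the same arch with a round button (34 mm diameter, 14 thick, top 143 above the origin) on its crown, hanging over another of the three bars; origin and axes as for the loose headband
There are look-alikes about, which are no part of the job. What is shaped like the headband but red or yellow is not meant.

How it is judged:
By the outcome, as a careful person would: the job done as asked, in the order asked, and still so for the second after the job is handed in, with the robot touching nothing.
It also fails if it takes over 40 s, if anything falls off the work surface, if the arm or the gripper's body presses on something with over 40 N, if the wrist force passes 120 N, or if a joint passes its speed limit or range.

## Robot

A 6-joint arm with a two-finger parallel gripper is mounted at the origin on the work surface. World frame = base frame: x ahead of the robot, y to its left, z up, the work surface at z = 0. Lengths are in mm, angles in rad, forces in N, time in s.
With the tool pointing down it reaches from about 275 to 825 mm from the base axis. Payload 5.2 kg.
Tool frame: the origin (TCP) lies on the centre line of the jaws, within the pads' length; the fingertips stand 14 mm ahead of it and the grasp point (between the pads) lies 5 mm behind it (ctrl.tips_ahead is the distance from the TCP to the fingertips, in mm); z points along the fingers, y is the line along which they close (so a half turn about z gives the same grasp; the last joint's range is limited). The gripper opens to 93 mm and grips with 3 to 60 N. Pads are 15 mm wide; open, the fingers measure 128 mm over their backs; the gripper's body (75 mm by 188 mm) begins 65 mm behind the grasp point.
Start: joints at [-0.203, 0.259, 1.535, -0, 1.348, -0.203], TCP at [550.005, 0.023, 232.653] pointing down, gripper open.
Joint ranges: [-3.14, 3.14], [-0.91, 2.08], [0.19, 2.58], [-1.22, 4.36], [0.22, 2.71], [-3.12, 3.12]. Speed limits (rad/s): [2.57, 2.57, 3.14, 3.14, 3.14, 3.14].

## Interface

Orientations are given as a 3x3 rotation matrix whose columns are the frame's x, y, z axes.
In Python, from plant import ctrl, eyes gives the robot as it stands.
- The arm moves only by the shell command python3 -m jog 'ROWS' [FORCE]. ROWS is JSON, a list of rows, each an object of numbers: "tx", "ty", "tz": the shift along the tool's x, y, z as a fraction of full scale; "wx", "wy", "wz": the turn, a rotation vector about the tool's x, y, z as a fraction of full scale; "claw": the opening, from 0 (shut) to 1 (fully open). A call has 1 to 5 rows; each row shifts and turns the commanded pose from where the row before left it, along the tool's axes as they then stand; what a row does not reach is not made up. Full scale, the value 1, is 20 mm for a shift and 0.1 rad for a turn. A row lasts 1/8 s, in which the tool goes at most 62.5 mm and 10.7 degrees, less where a joint would pass 70% of its speed; a pose out of reach is approached as far as the arm can. A call with a number of a shift or a turn outside -1 to 1 is refused whole. A call with a gripper value outside its range is refused whole. The fingers move at their own pace and stop on an object; FORCE is the grip in N (left out, the last holds). Time passes only in rows, so rows that do not move let the fingers close. It gives the time, the measured TCP pose, the force, the opening and the grip force at its end, in the units of the state.
- ctrl.get_obs(): the state, without advancing time (a new reading comes with each control period).
- eyes.read_camera(name): name is "scene" or "side" or "wrist"; returns (picture, depth): 400x640x3 uint8, red, green, blue; 400x640 float32, mm along the optical axis (not along the pixel's ray), 0 where there is no reading.
- eyes.calibration(name): a dict with "vfov" (degrees; the focal length in pixels is half the picture's height over the tangent of half this angle, whatever the lens; pixels are square), "cx", "cy" (the principal point, pixels), "R" (3x3) and "t" (3): a world point X has camera coordinates R X + t; the wrist camera has in their place "hand_eye" (4x4, takes a point from camera to tool coordinates, whose origin is the TCP and whose axes are the flange's). Camera axes: x right, y down, z forward; pixel columns grow to the right and rows downward; lengths in mm; the calibration is good to about 2 mm. The wrist camera is an equidistant fisheye: a pixel r from the principal point sees the ray r / f radians off the axis. A picture is of the moment at which its call begins: read the wrist's pose just before it. calibration takes no time and is no camera call.
- ctrl.finish_job(): hands the job in; it is judged then, once.
The state is a dict: "time": time; "joint_positions": joint angles; "joint_velocities": joint speeds; "effort": joint torques, N m; "tool_pos": TCP position; "orientation": TCP orientation; "contact_force": force on the tool from outside, world axes, zero at the start; "moment": the same for the moment, N m; "finger_gap": finger opening in mm; "finger_force": force on a finger pad.
Only numpy, scipy, OpenCV 4.12 (cv2) and the standard library are available. Lean on these libraries where they do the work, as an engineer would, in place of code of your own. Each camera call takes 0.05 s, during which the arm holds its last target. There are 200 camera calls.

## Working session

There is one attempt and no reset: what is moved stays moved. The work goes in short steps, Python scripts to look and compute and a shell command to move; the robot and the scene stay as the last step left them, time stands still between calls to the robot, and variables do not carry over. Pictures are saved under pics/ and viewed, at most 10 in all, crops included, and the job is handed in when it is done.

```bash
mkdir -p pics; cat > h.py <<'E'
import numpy as np, cv2
from plant import ctrl, eyes
def grab(n):
    im,d=eyes.read_camera(n); np.savez(f'pics/{n}.npz',im=im,d=d); return im,d
def cloud(n,d):
    c=eyes.calibration(n); f=200/np.tan(np.radians(c['vfov'])/2)
    v,u=np.mgrid[:400,:640]; P=np.stack([(u-c['cx'])/f*d,(v-c['cy'])/f*d,d],-1)
    return (P-np.array(c['t']))@np.array(c['R'])
E
python3 - <<'E'
from h import *
for n in('scene','side'):
    im,d=grab(n); cv2.imwrite(f'pics/{n}1.png',im[...,::-1]); print(n,eyes.calibration(n),(d>0).mean())
E
```

```text
scene {'vfov': 44.496142936180334, 'cx': 329.51620174805396, 'cy': 199.35657447347265, 'R': array([[ 0.04403452,  0.99900657,  0.00684373],
       [ 0.76041356, -0.0290732 , -0.64878808],
       [-0.64794458,  0.03377314, -0.76093836]]), 't': array([ -47.13278951, -320.82598971, 1229.58319784])} 0.995953125
side {'vfov': 46.591660358998745, 'cx': 322.5511365180045, 'cy': 201.25139940484928, 'R': array([[ 0.84687845, -0.53174172, -0.0069017 ],
       [-0.31814623, -0.49621067, -0.80781059],
       [ 0.4261219 ,  0.68631313, -0.58940174]]), 't': array([-429.50479992,  276.75265555,  809.33167711])} 0.9959375
```

View pics/scene1.png

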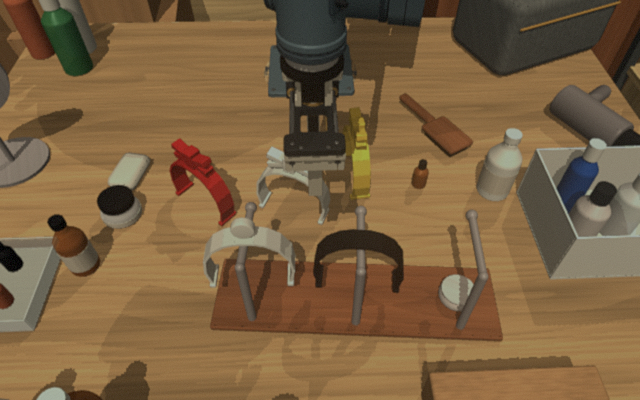

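View pics/side1.png

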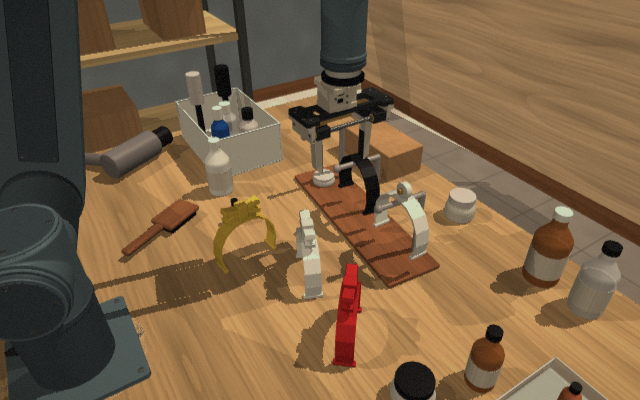

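The scene view shows the bow headband at about (295,185) between the red and yellow ones. hung_b is at (245,250) and hung_a at (360,260). The empty bar is at the right, (473,215)-(483,275), which is the stand's +y side: rail_1.

```bash
python3 - <<'E'
from h import *
S={n:np.load(f'pics/{n}.npz') for n in('scene','side')}
C={n:cloud(n,S[n]['d']) for n in S}
def white(im):
    h=cv2.cvtColor(im,cv2.COLOR_RGB2HSV); return (h[...,1]<60)&(h[...,2]>110)
def box(n,u0,u1,v0,v1):
    m=np.zeros((400,640),bool); m[v0:v1,u0:u1]=1; return m
for n,b in(('scene',(252,335,140,225)),('side',(292,328,205,302))):
    P=C[n][box(n,*b)&white(S[n]['im'])]; 
    for lo,hi in((5,40),(40,80),(80,108),(112,130),(130,143),(143,150)):
        Q=P[(P[:,2]>lo)&(P[:,2]<hi)&(P[:,0]>250)&(P[:,0]<600)]
        if len(Q)<8: continue
        q=Q[:,:2]; c=np.median(q,0); w,V=np.linalg.eigh(np.cov(q.T))
        print(n,lo,hi,len(Q),c.round(1),'min',q.min(0).round(),'max',q.max(0).round(),'sd',np.sqrt(w).round(1),'yaw of long axis',np.degrees(np.arctan2(V[1,1],V[0,1])).round(1))
# bars: top lines
for n,bs in(('scene',{'r1':(462,492,205,290),'r2':(350,370,200,285),'r3':(232,262,200,280)}),):
  for k,b in bs.items():
    P=C[n][box(n,*b)&(S[n]['d']>0)]; Q=P[(P[:,2]>150)&(P[:,2]<178)]
    w,V=np.linalg.eigh(np.cov(Q.T)); 
    print(k,len(Q),Q.min(0).round(),Q.max(0).round(),np.median(Q,0).round(1),'dir',(V[:,2]*np.sign(V[0,2])).round(3), 'sd',np.sqrt(w).round(1))
# base outline
for n in S:
  h=cv2.cvtColor(S[n]['im'],cv2.COLOR_RGB2HSV)
  P=C[n]; m=(P[...,2]>7)&(P[...,2]<17)&(h[...,0]<14)&(h[...,1]>90)&(P[...,0]>500)&(P[...,0]<900)&(abs(P[...,1])<400)
  k,l,st,ce=cv2.connectedComponentsWithStats(m.astype(np.uint8)); i=1+st[1:,4].argmax()
  print(n,'base',st[i],cv2.minAreaRect(P[l==i][:,:2].astype(np.float32)))
E
```

```text
scene 5 40 168 [432.9 -96. ] min [ 405. -109.] max [486.  16.] sd [ 9.1 54. ] yaw of long axis 62.6
scene 40 80 18 [ 436.9 -102.4] min [ 426. -108.] max [485.  16.] sd [ 2.9 54.3] yaw of long axis 68.0
scene 80 108 146 [443.  -72.8] min [417. -98.] max [473. -13.] sd [ 5.7 33.6] yaw of long axis 65.3
scene 112 130 171 [452.7 -54.2] min [430. -82.] max [468. -13.] sd [ 2.4 23.1] yaw of long axis 66.7
scene 130 143 157 [442.2 -63.1] min [425. -80.] max [454. -51.] sd [6.3 7.8] yaw of long axis 59.0
scene 143 150 48 [434.  -72.3] min [424. -79.] max [452. -52.] sd [5.1 8.1] yaw of long axis -138.7
side 5 40 242 [427.2 -98.8] min [ 406. -109.] max [464.  26.] sd [ 8.5 55.1] yaw of long axis 73.2
side 40 80 316 [423.7 -98.2] min [ 407. -108.] max [462.  26.] sd [ 8.5 30.1] yaw of long axis 73.8
side 80 108 330 [429.5 -80.7] min [412. -99.] max [460. -23.] sd [ 9.4 10.9] yaw of long axis 93.5
side 112 130 98 [432.4 -74.3] min [422. -82.] max [442. -45.] sd [5.1 9.4] yaw of long axis 98.8
side 130 143 243 [441.5 -51.5] min [423. -83.] max [467.  -6.] sd [ 6.2 25.2] yaw of long axis 67.3
side 143 150 79 [444.9 -41.9] min [425. -80.] max [468.  -5.] sd [ 5.7 20.2] yaw of long axis 68.3
r1 694 [591. 215. 150.] [710. 239. 170.] [658.1 224.2 164.3] dir [ 0.996 -0.081 -0.029] sd [ 2.6  3.8 36.9]
r2 865 [578.  45. 150.] [697.  75. 172.] [644.1  60.9 167.1] dir [ 0.996 -0.083 -0.027] sd [ 3.5  6.2 31.9]
r3 812 [ 565. -120.  150.] [683. -78. 178.] [ 639.4 -100.5  166.7] dir [ 0.994 -0.104 -0.029] sd [ 4.2  9.3 32.4]
scene base [  210   259   293    82 16151] ((644.3345336914062, 61.13606262207031), (458.4923400878906, 131.62098693847656), 85.28466796875)
side base [ 295  165  145  122 5520] ((645.9832153320312, 61.133819580078125), (462.115478515625, 132.85072326660156), 85.19390869140625)
```

```bash
python3 - <<'E'
from h import *
print(ctrl.get_obs()['orientation'],ctrl.tips_ahead, eyes.calibration('wrist'))
bow=np.array([445.5,-42]);a=np.radians(-23.5);ex=np.array([np.cos(a),np.sin(a)]);ey=np.array([-ex[1],ex[0]])
for n in('scene','side'):
    z=np.load(f'pics/{n}.npz');P=cloud(n,z['d']);h=cv2.cvtColor(z['im'],cv2.COLOR_RGB2HSV)
    for k,lo,hi in(('red',-1,4),('yel',20,32)):
        m=(h[...,0]>lo)&(h[...,0]<hi)&(h[...,1]>150)&(P[...,2]>80)&(P[...,2]<200)&(P[...,0]>250)&(P[...,0]<600)&(abs(P[...,1])<300)
        Q=P[m]; q=(Q[:,:2]-bow); print(n,k,len(Q),Q.min(0).round(),Q.max(0).round(),'hb x',np.percentile(q@ex,[1,99]).round(),'hb y',np.percentile(q@ey,[1,99]).round())
        r=(abs(q@ey)<50)
        if r.sum(): print('  in finger lane |y|<50: x',np.percentile((q@ex)[r],[1,99]).round())
E
```

```text
[[-2.35165733e-05  9.99998801e-01 -1.54849831e-03]
 [ 9.99999957e-01  2.39699493e-05  2.92766414e-04]
 [ 2.92803180e-04 -1.54849136e-03 -9.99998758e-01]] 14.0 {'vfov': 65.70646984690485, 'cx': 316.99142991570415, 'cy': 198.36938422589333, 'hand_eye': array([[-1.30386611e-03, -9.58044927e-01, -2.86615104e-01,
         8.02684789e+01],
       [ 9.99998501e-01, -9.22520795e-04, -1.46554659e-03,
         8.33057386e-01],
       [ 1.13965108e-03, -2.86616585e-01,  9.58044693e-01,
        -1.51390536e+02],
       [ 0.00000000e+00,  0.00000000e+00,  0.00000000e+00,
         1.00000000e+00]])}
scene red 1076 [ 396. -259.   80.] [ 477. -159.  148.] hb x [37. 79.] hb y [-203. -108.]
scene yel 889 [311.  61.  80.] [422. 102. 148.] hb x [-159.  -73.] hb y [ 53. 117.]
  in finger lane |y|<50: x [-165. -152.]
side red 1153 [ 381. -263.   80.] [ 469. -178.  146.] hb x [24. 72.] hb y [-217. -126.]
side yel 896 [306.  60.  80.] [419.  97. 146.] hb x [-176.  -78.] hb y [ 43. 105.]
  in finger lane |y|<50: x [-170. -152.]
```

```bash
python3 -m jog '[{"ty":-1,"tx":-0.42,"claw":1},{"ty":-1,"tx":-0.42,"claw":1},{"ty":-1,"tx":-0.42,"claw":1},{"ty":-1,"tx":-0.42,"claw":1},{"ty":-1,"tx":-0.42,"claw":1}]' 30; python3 -m jog '[{"ty":-0.22,"wz":0.82,"claw":1},{"wz":0.82,"claw":1},{"wz":0.82,"claw":1},{"wz":0.82,"claw":1},{"wz":0.82,"claw":1}]'; python3 -m jog '[{"claw":1}]'
cat >> h.py <<'E'
def wcloud(o,d):
    c=eyes.calibration('wrist'); f=200/np.tan(np.radians(c['vfov'])/2)
    v,u=np.mgrid[:400,:640]; x,y=u-c['cx'],v-c['cy']; r=np.hypot(x,y); t=np.tan(r/f)/np.maximum(r,1e-9)
    P=np.stack([x*t*d,y*t*d,d],-1); H=np.array(c['hand_eye'])
    return (P@H[:3,:3].T+H[:3,3])@np.array(o['orientation']).T+np.array(o['tool_pos'])
E
python3 - <<'E'
from h import *
o=ctrl.get_obs(); im,d=grab('wrist'); cv2.imwrite('pics/w1.png',im[...,::-1]); P=wcloud(o,d); print(o['tool_pos'],o['time'],np.degrees(np.arctan2(o['orientation'][1][1],o['orientation'][0][1])))
a=np.radians(-23.5);ex=np.array([np.cos(a),np.sin(a)]);ey=np.array([-ex[1],ex[0]]);bow=np.array([445.5,-42])
h=cv2.cvtColor(im,cv2.COLOR_RGB2HSV)
for lo,hi in((10,60),(60,100),(112,140),(140,150)):
    m=(h[...,1]<60)&(P[...,2]>lo)&(P[...,2]<hi)&(np.linalg.norm(P[...,:2]-bow,axis=-1)<85)
    Q=P[m]
    if len(Q)<20: continue
    print(lo,len(Q),cv2.minAreaRect(Q[:,:2].astype(np.float32)),np.median(Q,0).round(1))
E
```

```text
[5.49554337e+02 1.10931300e-01 2.31930263e+02] 0.1 0.0013733785770845496
10 251 ((471.4483642578125, 21.636768341064453), (6.323498249053955, 31.183073043823242), 62.07472229003906) [471.9  21.3  46.6]
60 1120 ((465.23968505859375, 6.779539108276367), (30.87060546875, 31.56059455871582), 67.49482727050781) [465.8   8.   87. ]
112 655 ((450.44110107421875, -30.84705352783203), (64.65754699707031, 21.33624267578125), 68.4776382446289) [458.8 -17.3 136.2]
140 553 ((451.2053527832031, -25.38629150390625), (51.5894775390625, 19.63606071472168), 64.21424102783203) [452.2 -15.7 142.5]invalid input at $[0]: expected keys tx, ty, tz, wx, wy, wz, claw
invalid input at $[0]: expected keys tx, ty, tz, wx, wy, wz, claw
invalid input at $[0]: expected keys tx, ty, tz, wx, wy, wz, claw
```

View pics/w1.png

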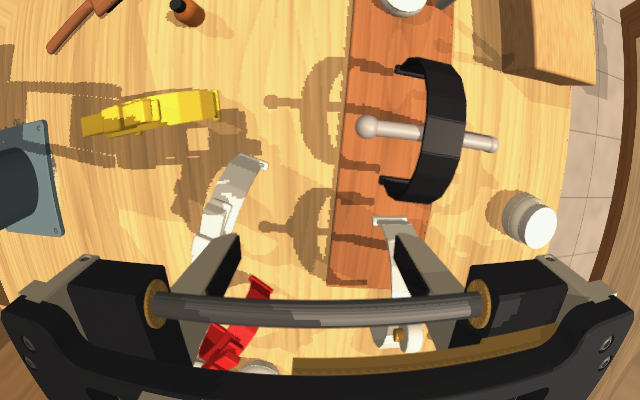

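The wrist view shows the white headband at (225,205), partly hidden by a finger, with yellow and red either side. The jog rows were refused because every key is required, so I'm sending them again in full.

```bash
python3 -m jog '[{"tx":-0.42,"ty":-1,"tz":0,"wx":0,"wy":0,"wz":0,"claw":1},{"tx":-0.42,"ty":-1,"tz":0,"wx":0,"wy":0,"wz":0,"claw":1},{"tx":-0.42,"ty":-1,"tz":0,"wx":0,"wy":0,"wz":0,"claw":1},{"tx":-0.42,"ty":-1,"tz":0,"wx":0,"wy":0,"wz":0,"claw":1},{"tx":-0.42,"ty":-1,"tz":0,"wx":0,"wy":0,"wz":0,"claw":1}]' 30; python3 -m jog '[{"tx":0,"ty":-0.22,"tz":0,"wx":0,"wy":0,"wz":0.82,"claw":1},{"tx":0,"ty":0,"tz":0,"wx":0,"wy":0,"wz":0.82,"claw":1},{"tx":0,"ty":0,"tz":0,"wx":0,"wy":0,"wz":0.82,"claw":1},{"tx":0,"ty":0,"tz":0,"wx":0,"wy":0,"wz":0.82,"claw":1},{"tx":0,"ty":0,"tz":0,"wx":0,"wy":0,"wz":0.82,"claw":1}]'; python3 -m jog '[{"tx":0,"ty":0,"tz":0,"wx":0,"wy":0,"wz":0,"claw":1}]'
cat > look.py <<'E'
from h import *
o=ctrl.get_obs(); im,d=grab('wrist'); cv2.imwrite('pics/w2.png',im[...,::-1]); P=wcloud(o,d); print(o['tool_pos'],o['time'],np.degrees(np.arctan2(o['orientation'][1][1],o['orientation'][0][1])))
bow=np.array([445.5,-42])
h=cv2.cvtColor(im,cv2.COLOR_RGB2HSV)
for lo,hi in((10,60),(60,100),(112,140),(140,150),(112,150)):
    m=(h[...,1]<60)&(P[...,2]>lo)&(P[...,2]<hi)&(np.linalg.norm(P[...,:2]-bow,axis=-1)<85)
    Q=P[m]
    if len(Q)<20: continue
    print(lo,len(Q),cv2.minAreaRect(Q[:,:2].astype(np.float32)),np.median(Q,0).round(1))
E
python3 look.py
```

```text
time: 0.78
tool_pos: [449.2, -42.1, 232.4]
orientation: [[-0.0, 1.0, -0.0], [1.0, 0.0, 0.0], [0.0, -0.0, -1.0]]
contact_force: [-0.1, -0.9, -0.3]
finger_gap: 93.1
finger_force: 0.0
time: 1.4
tool_pos: [445.4, -41.9, 232.4]
orientation: [[0.401, 0.916, -0.001], [0.916, -0.401, 0.0], [-0.0, -0.001, -1.0]]
contact_force: [0.3, 0.1, -0.5]
finger_gap: 92.6
finger_force: 0.0
time: 1.52
tool_pos: [445.4, -41.9, 232.5]
orientation: [[0.398, 0.917, -0.0], [0.917, -0.398, 0.0], [-0.0, -0.0, -1.0]]
contact_force: [0.2, -0.0, 0.3]
finger_gap: 93.1
finger_force: 0.0
[445.42353522 -41.91472559 232.47968593] 1.525 -23.450298522815665
10 95 ((471.25164794921875, 21.381103515625), (2.5368118286132812, 30.81037712097168), 66.93821716308594) [471.4  21.2  50.3]
60 1048 ((447.5005798339844, -37.511165618896484), (124.2730712890625, 31.73172378540039), 68.04497528076172) [464.8   6.7  89.4]
112 1064 ((448.221923828125, -35.17335891723633), (74.07405853271484, 23.620399475097656), 68.91071319580078) [448.3 -27.9 137.3]
140 1391 ((446.5431823730469, -39.299232482910156), (78.85684204101562, 23.50303840637207), 68.700927734375) [447.9 -37.7 142.5]
112 2455 ((446.8980712890625, -38.35588073730469), (80.8116455078125, 23.621519088745117), 68.16755676269531) [448.1 -34.8 140.8]
```

View pics/w2.png

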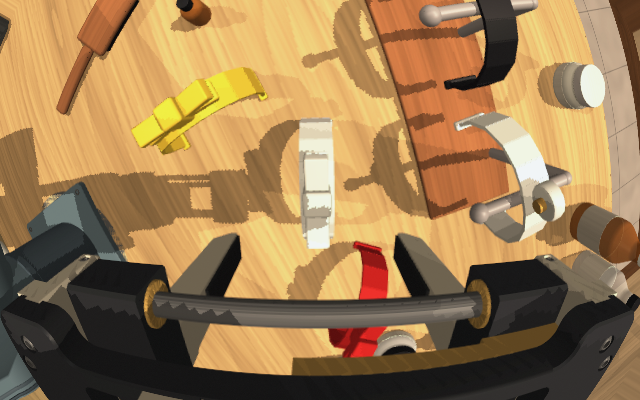

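The wrist view shows the bow centred at about (317,185) between the fingers, clear of red and yellow. The measured bow is 81 x 24 mm (82 x 24 expected), at (447,-38) with yaw -22°. Now I correct and descend.

```bash
python3 -m jog '[{"tx":0.21,"ty":0,"tz":0.8,"wx":0,"wy":0,"wz":-0.26,"claw":1},{"tx":0,"ty":0,"tz":1,"wx":0,"wy":0,"wz":0,"claw":1},{"tx":0,"ty":0,"tz":1,"wx":0,"wy":0,"wz":0,"claw":1},{"tx":0,"ty":0,"tz":1,"wx":0,"wy":0,"wz":0,"claw":1},{"tx":0,"ty":0,"tz":1,"wx":0,"wy":0,"wz":0,"claw":1}]' 30; python3 -m jog '[{"tx":0,"ty":0,"tz":0.4,"wx":0,"wy":0,"wz":0,"claw":1},{"tx":0,"ty":0,"tz":0,"wx":0,"wy":0,"wz":0,"claw":0.4},{"tx":0,"ty":0,"tz":0,"wx":0,"wy":0,"wz":0,"claw":0.3},{"tx":0,"ty":0,"tz":0,"wx":0,"wy":0,"wz":0,"claw":0.1},{"tx":0,"ty":0,"tz":0,"wx":0,"wy":0,"wz":0,"claw":0.1}]' 30; python3 -m jog '[{"tx":0,"ty":0,"tz":0,"wx":0,"wy":0,"wz":0,"claw":0.1},{"tx":0,"ty":0,"tz":0,"wx":0,"wy":0,"wz":0,"claw":0.1},{"tx":0,"ty":0,"tz":0,"wx":0,"wy":0,"wz":0,"claw":0.1}]' 30
```

```text
time: 2.2
tool_pos: [447.3, -38.1, 136.0]
orientation: [[0.373, 0.928, 0.0], [0.928, -0.373, -0.0], [0.0, 0.0, -1.0]]
contact_force: [-0.4, -0.1, -0.1]
finger_gap: 92.7
finger_force: 0.0
time: 2.82
tool_pos: [447.6, -38.2, 129.1]
orientation: [[0.375, 0.927, 0.001], [0.927, -0.375, -0.0], [0.0, 0.001, -1.0]]
contact_force: [-0.6, 0.1, 0.2]
finger_gap: 57.5
finger_force: 0.0
time: 3.2
tool_pos: [447.3, -38.1, 128.7]
orientation: [[0.375, 0.927, -0.0], [0.927, -0.375, -0.0], [-0.0, -0.0, -1.0]]
contact_force: [-0.4, 0.3, -0.1]
finger_gap: 27.6
finger_force: 0.0
```

```bash
python3 -m jog '[{"tx":0,"ty":0,"tz":0,"wx":0,"wy":0,"wz":0,"claw":0.1},{"tx":0,"ty":0,"tz":0,"wx":0,"wy":0,"wz":0,"claw":0.1},{"tx":0,"ty":0,"tz":-0.3,"wx":0,"wy":0,"wz":0,"claw":0.1},{"tx":0,"ty":0,"tz":-1,"wx":0,"wy":0,"wz":0,"claw":0.1},{"tx":0,"ty":0,"tz":-1,"wx":0,"wy":0,"wz":0,"claw":0.1}]' 30
```

```text
time: 3.82
tool_pos: [447.2, -38.1, 175.4]
orientation: [[0.375, 0.927, -0.0], [0.927, -0.375, 0.0], [-0.0, -0.0, -1.0]]
contact_force: [0.3, 0.1, 0.0]
finger_gap: 23.9
finger_force: 30.0
```

Grip confirmed (24 mm gap, 30 N). Next I lift and turn by wz -3.0.

```bash
python3 -m jog '[{"tx":0,"ty":0,"tz":-1,"wx":0,"wy":0,"wz":0,"claw":0.1},{"tx":0,"ty":0,"tz":-1,"wx":0,"wy":0,"wz":0,"claw":0.1},{"tx":0,"ty":0,"tz":-1,"wx":0,"wy":0,"wz":0,"claw":0.1},{"tx":0,"ty":0,"tz":-1,"wx":0,"wy":0,"wz":0,"claw":0.1},{"tx":0,"ty":0,"tz":-1,"wx":0,"wy":0,"wz":-0.5,"claw":0.1}]'; python3 -m jog '[{"tx":0,"ty":0,"tz":-1,"wx":0,"wy":0,"wz":-0.5,"claw":0.1},{"tx":0,"ty":0,"tz":-1,"wx":0,"wy":0,"wz":-0.5,"claw":0.1},{"tx":0,"ty":0,"tz":-1,"wx":0,"wy":0,"wz":-0.5,"claw":0.1},{"tx":0,"ty":0,"tz":0,"wx":0,"wy":0,"wz":-0.5,"claw":0.1},{"tx":0,"ty":0,"tz":0,"wx":0,"wy":0,"wz":-0.5,"claw":0.1}]'; python3 -m jog '[{"tx":0,"ty":0,"tz":0,"wx":0,"wy":0,"wz":0,"claw":0.1}]'
```

```text
time: 4.45
tool_pos: [447.2, -38.1, 275.7]
orientation: [[0.327, 0.945, 0.0], [0.945, -0.327, -0.0], [-0.0, 0.0, -1.0]]
contact_force: [0.4, -0.7, -1.5]
finger_gap: 23.8
finger_force: 30.0
time: 5.08
tool_pos: [447.2, -38.1, 335.3]
orientation: [[0.082, 0.997, 0.001], [0.997, -0.082, -0.0], [-0.0, 0.001, -1.0]]
contact_force: [0.0, 0.2, -0.3]
finger_gap: 24.2
finger_force: 30.0
time: 5.2
tool_pos: [447.2, -38.1, 335.0]
orientation: [[0.084, 0.996, 0.0], [0.996, -0.084, -0.0], [-0.0, 0.0, -1.0]]
contact_force: [0.4, 0.2, 0.0]
finger_gap: 24.1
finger_force: 30.0
```

```bash
python3 -m jog '[{"tx":1,"ty":0.67,"tz":0,"wx":0,"wy":0,"wz":0,"claw":0.1},{"tx":1,"ty":0.67,"tz":0,"wx":0,"wy":0,"wz":0,"claw":0.1},{"tx":1,"ty":0.67,"tz":0,"wx":0,"wy":0,"wz":0,"claw":0.1},{"tx":1,"ty":0.67,"tz":0,"wx":0,"wy":0,"wz":0,"claw":0.1},{"tx":1,"ty":0.67,"tz":0,"wx":0,"wy":0,"wz":0,"claw":0.1}]'; python3 -m jog '[{"tx":1,"ty":0.67,"tz":0,"wx":0,"wy":0,"wz":0,"claw":0.1},{"tx":1,"ty":0.67,"tz":0,"wx":0,"wy":0,"wz":0,"claw":0.1},{"tx":1,"ty":0.67,"tz":0,"wx":0,"wy":0,"wz":0,"claw":0.1},{"tx":1,"ty":0.67,"tz":0,"wx":0,"wy":0,"wz":0,"claw":0.1},{"tx":1,"ty":0.67,"tz":0,"wx":0,"wy":0,"wz":0,"claw":0.1}]'; python3 -m jog '[{"tx":1,"ty":0.67,"tz":0,"wx":0,"wy":0,"wz":0,"claw":0.1},{"tx":1,"ty":0.67,"tz":0,"wx":0,"wy":0,"wz":0,"claw":0.1},{"tx":1,"ty":0.67,"tz":0,"wx":0,"wy":0,"wz":0,"claw":0.1},{"tx":1,"ty":0.67,"tz":0,"wx":0,"wy":0,"wz":0,"claw":0.1},{"tx":0,"ty":0,"tz":0,"wx":0,"wy":0,"wz":0,"claw":0.1}]'
cat > look2.py <<'E'
import sys
from h import *
k=sys.argv[1]; o=ctrl.get_obs(); print(o['tool_pos'],o['time'])
for n in('scene','side'):
    im,d=grab(n); P=cloud(n,d); cv2.imwrite(f'pics/{n}{k}.png',im[...,::-1])
    hh=cv2.cvtColor(im,cv2.COLOR_RGB2HSV); z0=o['tool_pos'][2]-128.5
    s=np.array([645,61]);a=np.radians(-4.75);ex=np.array([np.cos(a),np.sin(a)]);ey=np.array([-ex[1],ex[0]])
    q=np.stack([(P[...,:2]-s)@ex,(P[...,:2]-s)@ey-165,P[...,2]-z0],-1)
    near=(abs(q[...,1])<80)&(abs(q[...,0])<60)&(hh[...,1]<70)
    for lo,hi in((3,20),(25,50),(55,80),(85,108)):
        m=near&(q[...,2]>lo)&(q[...,2]<hi)&(abs(q[...,1])>25); Q=q[m]
        if len(Q)>20: print(n,'headband rel rail',lo,len(Q),'x',np.percentile(Q[:,0],[1,99]).round(1),'y',np.percentile(Q[:,1],[1,99]).round(1))
    m=near&(abs(q[...,1])<25)&(P[...,2]>155)&(P[...,2]<176); Q=q[m]
    if len(Q)>20: print(n,'bar',len(Q),'x',np.percentile(Q[:,0],[1,99]).round(1),'y',np.percentile(Q[:,1],[2,50,98]).round(1),'z',np.percentile(P[m][:,2],98))
E
python3 look2.py 3
```

```text
time: 5.82
tool_pos: [522.8, 56.6, 334.7]
orientation: [[0.085, 0.996, -0.0], [0.996, -0.085, -0.0], [-0.0, -0.0, -1.0]]
contact_force: [-0.1, -0.4, -0.5]
finger_gap: 23.5
finger_force: 30.0
time: 6.45
tool_pos: [598.0, 150.6, 334.6]
orientation: [[0.085, 0.996, -0.0], [0.996, -0.085, -0.0], [-0.0, -0.0, -1.0]]
contact_force: [-0.3, -0.4, 0.1]
finger_gap: 23.7
finger_force: 30.0
time: 7.08
tool_pos: [658.0, 226.2, 333.5]
orientation: [[0.083, 0.997, -0.001], [0.997, -0.083, -0.0], [-0.0, -0.001, -1.0]]
contact_force: [0.4, -0.0, -1.1]
finger_gap: 24.1
finger_force: 30.0
[658.01613867 226.20635004 333.48002522] 7.075
scene headband rel rail 3 374 x [-20.1  18.4] y [-67.6  61.2]
scene headband rel rail 25 360 x [-17.1  14.7] y [-70.8  64.1]
scene headband rel rail 55 401 x [-16.8  15. ] y [-68.2  61.2]
scene headband rel rail 85 778 x [-17.2  15.2] y [-56.2  47. ]
scene bar 539 x [-58.9  51.1] y [-6.  -1.2  4.9] z 167.80542134193266
side headband rel rail 3 180 x [-20.4  16.5] y [-70.4  62. ]
side headband rel rail 25 240 x [-16.7  14.5] y [-73.5  63.9]
side headband rel rail 55 260 x [-16.8  15. ] y [-70.3  60.1]
side headband rel rail 85 226 x [-17.2  15.5] y [-57.6  45.4]
side bar 149 x [-58.1  49.3] y [-7.5 -3.1  2.5] z 165.86121061109634
```

View pics/scene3.png

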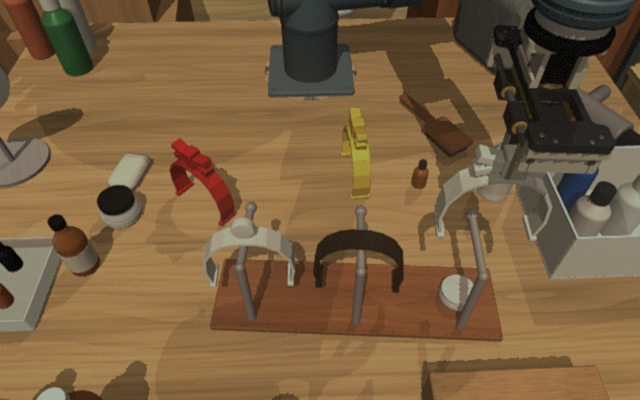

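The scene view shows the headband held over the empty bar, with its legs at (440,215) and (540,215) and the bar at (473,215). It sits about 2.4 mm to the -y side of the bar, so I nudge +y and lower.

```bash
python3 -m jog '[{"tx":0.12,"ty":0,"tz":1,"wx":0,"wy":0,"wz":0,"claw":0.1},{"tx":0,"ty":0,"tz":1,"wx":0,"wy":0,"wz":0,"claw":0.1},{"tx":0,"ty":0,"tz":1,"wx":0,"wy":0,"wz":0,"claw":0.1},{"tx":0,"ty":0,"tz":1,"wx":0,"wy":0,"wz":0,"claw":0.1},{"tx":0,"ty":0,"tz":0.5,"wx":0,"wy":0,"wz":0,"claw":0.1}]'; python3 -m jog '[{"tx":0,"ty":0,"tz":0.9,"wx":0,"wy":0,"wz":0,"claw":0.1},{"tx":0,"ty":0,"tz":0.9,"wx":0,"wy":0,"wz":0,"claw":0.1},{"tx":0,"ty":0,"tz":0.6,"wx":0,"wy":0,"wz":0,"claw":0.1},{"tx":0,"ty":0,"tz":0.2,"wx":0,"wy":0,"wz":0,"claw":0.1},{"tx":0,"ty":0,"tz":0,"wx":0,"wy":0,"wz":0,"claw":0.1}]'; python3 look2.py 4
```

```text
time: 7.8
tool_pos: [657.0, 226.5, 243.8]
orientation: [[0.085, 0.996, -0.002], [0.996, -0.085, -0.001], [-0.001, -0.002, -1.0]]
contact_force: [0.6, 1.0, -0.7]
finger_gap: 23.8
finger_force: 30.0
time: 8.43
tool_pos: [658.0, 227.5, 192.6]
orientation: [[0.084, 0.996, -0.0], [0.996, -0.084, -0.0], [-0.0, -0.0, -1.0]]
contact_force: [-0.1, -0.5, -1.2]
finger_gap: 24.1
finger_force: 30.0
[657.97013613 227.53818962 192.6497521 ] 8.425
scene headband rel rail 3 262 x [-20.1  18.2] y [-66.6  61.5]
scene headband rel rail 25 208 x [-15.8  14.6] y [-69.6  64.9]
scene headband rel rail 55 259 x [-17.3  14.6] y [-66.9  62.2]
scene headband rel rail 85 412 x [-17.7  14.6] y [-55.   48.9]
scene bar 398 x [-59.  51.] y [-23.9  -3.3   4.6] z 175.222503404741
side headband rel rail 3 109 x [-20.   16.4] y [-67.1  64.1]
side headband rel rail 25 127 x [-16.   13.9] y [-69.4  65.7]
side headband rel rail 55 158 x [-16.2  16.6] y [-67.5  57.5]
side headband rel rail 85 169 x [-16.   16.2] y [-56.5  47.5]
side bar 155 x [-57.7  48.3] y [-23.   -3.8  21.6] z 175.30663626032532
```

View pics/scene4.png

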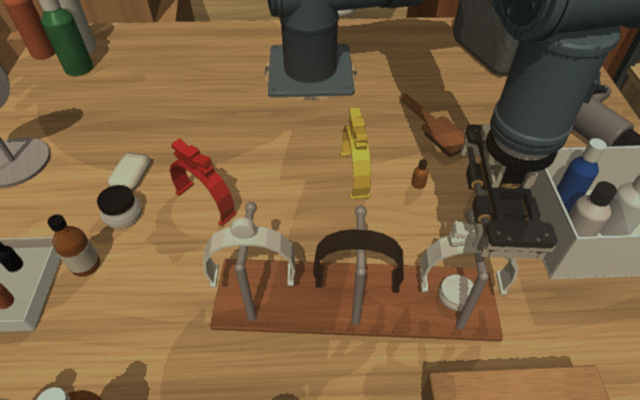

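The view shows the headband straddling the bar, with its legs at (427,275) and (508,275). I lower the last few millimetres by feel.

```bash
python3 -m jog '[{"tx":0,"ty":0,"tz":0.1,"wx":0,"wy":0,"wz":0,"claw":0.1},{"tx":0,"ty":0,"tz":0.1,"wx":0,"wy":0,"wz":0,"claw":0.1},{"tx":0,"ty":0,"tz":0,"wx":0,"wy":0,"wz":0,"claw":0.1}]'; python3 -m jog '[{"tx":0,"ty":0,"tz":0.05,"wx":0,"wy":0,"wz":0,"claw":0.1},{"tx":0,"ty":0,"tz":0,"wx":0,"wy":0,"wz":0,"claw":0.1}]'
```

```text
time: 8.9
tool_pos: [657.8, 227.5, 188.5]
orientation: [[0.084, 0.996, -0.0], [0.996, -0.084, -0.0], [-0.0, -0.0, -1.0]]
contact_force: [-0.5, 0.9, -0.5]
finger_gap: 23.6
finger_force: 30.0
time: 9.15
tool_pos: [658.0, 227.5, 187.7]
orientation: [[0.084, 0.996, 0.0], [0.996, -0.084, 0.0], [0.0, 0.0, -1.0]]
contact_force: [-0.7, -0.6, -0.2]
finger_gap: 23.7
finger_force: 30.0
```

```bash
python3 -m jog '[{"tx":0,"ty":0,"tz":0.05,"wx":0,"wy":0,"wz":0,"claw":0.1},{"tx":0,"ty":0,"tz":0,"wx":0,"wy":0,"wz":0,"claw":0.1}]'
```

```text
time: 9.4
tool_pos: [658.0, 227.5, 187.5]
orientation: [[0.084, 0.996, 0.001], [0.996, -0.084, 0.0], [0.0, 0.001, -1.0]]
contact_force: [-1.8, -0.3, 4.8]
finger_gap: 23.9
finger_force: 30.0
```

Contact felt (4.8 N). Open slowly, then rise.

```bash
python3 -m jog '[{"tx":0,"ty":0,"tz":-0.03,"wx":0,"wy":0,"wz":0,"claw":0.27},{"tx":0,"ty":0,"tz":0,"wx":0,"wy":0,"wz":0,"claw":0.35},{"tx":0,"ty":0,"tz":0,"wx":0,"wy":0,"wz":0,"claw":0.5},{"tx":0,"ty":0,"tz":0,"wx":0,"wy":0,"wz":0,"claw":0.6},{"tx":0,"ty":0,"tz":0,"wx":0,"wy":0,"wz":0,"claw":0.6}]'; python3 -m jog '[{"tx":0,"ty":0,"tz":-0.3,"wx":0,"wy":0,"wz":0,"claw":0.6},{"tx":0,"ty":0,"tz":-1,"wx":0,"wy":0,"wz":0,"claw":0.6},{"tx":0,"ty":0,"tz":-1,"wx":0,"wy":0,"wz":0,"claw":0.6},{"tx":0,"ty":0,"tz":-1,"wx":0,"wy":0,"wz":0,"claw":0.6},{"tx":0,"ty":0,"tz":-1,"wx":0,"wy":0,"wz":0,"claw":0.6}]';  python3 -m jog '[{"tx":0,"ty":0,"tz":-1,"wx":0,"wy":0,"wz":0,"claw":0.6},{"tx":0,"ty":0,"tz":-1,"wx":0,"wy":0,"wz":0,"claw":0.6},{"tx":0,"ty":0,"tz":0,"wx":0,"wy":0,"wz":0,"claw":0.6}]'; python3 - <<'E'
from h import *
a,_=grab('scene');b,_=grab('side'); cv2.imwrite('pics/end.png',np.hstack([a[140:360,180:580],b[60:280,240:640]])[...,::-1])
E
```

```text
time: 10.02
tool_pos: [657.9, 227.5, 187.1]
orientation: [[0.084, 0.996, -0.0], [0.996, -0.084, -0.0], [-0.0, -0.0, -1.0]]
contact_force: [0.3, 0.2, -0.1]
finger_gap: 54.8
finger_force: 0.0
time: 10.65
tool_pos: [657.9, 227.6, 274.5]
orientation: [[0.084, 0.996, 0.001], [0.996, -0.084, 0.0], [0.0, 0.001, -1.0]]
contact_force: [0.1, -0.3, 1.1]
finger_gap: 55.8
finger_force: 0.0
time: 11.02
tool_pos: [658.7, 227.7, 315.7]
orientation: [[0.084, 0.996, 0.004], [0.996, -0.084, 0.001], [0.001, 0.004, -1.0]]
contact_force: [0.1, 0.1, -0.3]
finger_gap: 55.8
finger_force: 0.0
```

View pics/end.png

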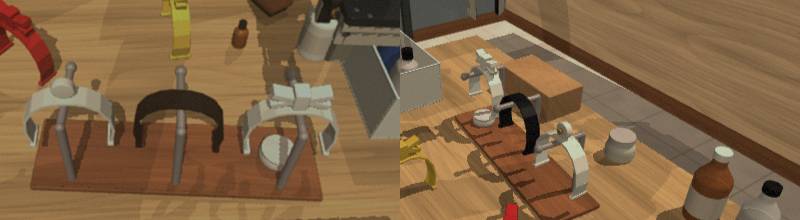

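Both views show the bow headband hanging arch up on the formerly empty bar, with its legs at (247,145) and (333,145) in the left crop. The other two are unmoved and the gripper is clear.

```bash
python3 -c "
from plant import ctrl
print(ctrl.finish_job())"
```

```text
the job is handed in; nothing more can be done
None
```

The bow headband hangs arch up on the formerly empty bar (rail_1), a leg on each side and released; the other two headbands look unmoved in the final pictures, and I handed the job in at about 11 s.

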